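# Lock the document box: disc in line, bolt home

## Task

Lock the flat steel document box on the desk for the evening: with the fingertips, push the wing on the slotted locking disc round until the disc's slot lines up with the sliding bolt, either end of the slot first, then push the bolt by its upright tab through the slot until it is fully home in the keeper. Nothing is to be picked up; leave the tape roll, glue stick, pen pot and stapler where they are.

Things in the scene. Friction and masses are not known exactly. Their poses are not given: they have to be found in the camera images.
- docbox: Flat dark steel document box, fixed on the desk: 200 mm (x) by 310 mm (y), flat lid top 60 mm above the desk. Origin on the desk under the disc's axis; the box spans y -215 to +95 mm, x -100 to +100 mm. The bolt slides over the lid along the box's +y, on the line x = 0, between two low rails (10 mm high, 39 mm over both, y -190 to -43 mm).
- disc_axis (a point): Centre of the top face of the locking disc, on its vertical axis, 18 mm above the lid. The aluminium disc is 80 mm across and 18 mm thick, with a straight slot 24 mm wide cut through it right across its middle.
- disc (a joint): Disc angle in rad, anticlockwise from above; free from -0.6 to 3.74, stays where left (friction about 0.07 N m). The slot lies along the bolt at 0 and also at 3.14 (both are right); it starts well off both, the nearer at most a quarter turn away. Within about 0.2 rad of line the bolt's round nose enters and centres the disc; otherwise the rim blocks the bolt.
- disc_wing (a point): Middle of the finger wing on the disc: an upright radial fin 26 mm long (radius 12 to 38 mm), 7 mm thick, from 18 to 43 mm above the lid, at right angles to the slot. This point: 25 mm from the axis, 30 mm above the lid. At disc value 0 the wing points along the box's -x, at 1.57 along -y (towards the tab), at 3.14 along +x.
- bolt (a joint): Travel of the steel bolt in m along the box's +y: 0 drawn back (at the start), 0.116 fully home at the end stop, where the tab meets the bridge and the nose stands 7 mm beyond the keeper. Stays where left (friction about 2 N). Bolt 18 mm wide, 12 mm thick, top 15 mm above the lid; drawn back, its nose is 5 mm short of the disc.
- bolt_tab (a point): Middle of the rear face (box -y side, the one to push) of the bolt's upright tab: a plate 36 mm wide across the bolt, 8 mm thick, from 15 to 43 mm above the lid; this point is 29 mm above the lid and moves with the bolt. Drawn back, it lies 183 mm behind the disc's axis.
- tape_roll: Clear tape roll, 60 mm across, 19 mm high, lying loose on the lid beside the bolt; origin at its underside. To be left alone.
- glue_stick: Glue stick, 28 mm across, 95 mm high, standing on the desk beyond the box; origin at its foot. To be left alone.
- pen_pot: Black pen pot, 80 mm across, 95 mm high, pens to 145 mm, standing on the desk past the keeper end of the box; origin at its foot. To be left alone.
- stapler: Stapler, 32 by 125 by about 50 mm, on the desk on the robot's side of the box; origin at its underside. To be left alone.
- keeper (a point): Centre of the keeper, on the lid's surface: a fixed steel staple 43 mm wide, 16 mm long (box y 48 to 64 mm), 20 mm high. A like bridge, 39 mm wide and 20 mm high, spans the bolt on the other side of the disc (box y -59 to -43 mm).

How it is judged (in metres and radians):
On the way:
1. the disc's slot is in line with the bolt (within 0.12 rad, either way round) ((value of joint disc between -0.12 and 0.12 rad or value of joint disc between 3.0216 and 3.2616 rad)), for 0.2 s.
At the end, for the whole second after the job is handed in: The bolt is through the disc's slot and home in the keeper (travel over 110 of 116 mm) and at rest, the disc in line within 0.12 rad, and the four loose things are within 30 mm of where they began (value of joint bolt above 0.11 m and (value of joint disc between -0.12 and 0.12 rad or value of joint disc between 3.0216 and 3.2616 rad) and velocity of joint bolt between -0.01 and 0.01 m/s and distance of each of tape_roll, glue_stick, pen_pot, stapler from where it was at the start of the episode below 0.03 m); the robot touches nothing.
It fails at once if the tape roll is lifted, carried or shoved away (over 30 mm) (distance of tape_roll from where it was at the start of the episode above 0.03 m).
It fails at once if the glue stick is lifted, carried or shoved away (over 30 mm) (distance of glue_stick from where it was at the start of the episode above 0.03 m).
It fails at once if the pen pot is lifted, carried or shoved away (over 30 mm) (distance of pen_pot from where it was at the start of the episode above 0.03 m).
It fails at once if the stapler is lifted, carried or shoved away (over 30 mm) (distance of stapler from where it was at the start of the episode above 0.03 m).
It also fails if it takes over 42 s, if anything falls off the work surface, if the arm or the gripper's body presses on something with over 40 N, if the wrist force passes 120 N, or if a joint passes its speed limit or range.

## Robot

A 6-joint arm with a two-finger parallel gripper is mounted at the origin on the work surface. World frame = base frame: x ahead of the robot, y to its left, z up, the work surface at z = 0. Lengths are in mm, angles in degrees, forces in N, time in s.
With the tool pointing down it reaches from about 400 to 925 mm from the base axis. Payload 12.5 kg.
Tool frame: the origin (TCP) lies where the fingers leave the gripper's body, on its centre line; the fingertips stand 78 mm ahead of it and the grasp point (between the pads) lies 59 mm ahead of it (finger_overhang is the z of the fingertips in the tool frame, in mm); z points along the fingers, y is the line along which they close (so a half turn about z gives the same grasp; the last joint's range is limited). The gripper opens to 95 mm and grips with 3 to 60 N. Pads are 20 mm wide; open, the fingers measure 119 mm over their backs; the gripper's body (75 mm by 180 mm) begins 59 mm behind the grasp point.
Start: joints at [-80.65, 28.126, 89.318, -0, 62.55, -6.05], TCP at [166.006, -602.561, 292.261] pointing down, gripper open.
Joint ranges: [-177.58, 177.58], [-47.91, 125.51], [2.72, 160], [-65.01, 245.01], [3.68, 167.84], [-153.87, 153.87]. Speed limits (degrees/s): [127.2, 127.2, 159.86, 180, 180, 180].

## Interface

Orientations are given as [roll, pitch, yaw] about the fixed x, y, z axes, in that order (R = Rz(yaw) Ry(pitch) Rx(roll)).
In Python, from station import * gives the robot as it stands. The module is installed in compiled form; this text tells all that it offers.
- The arm moves only by the shell command python3 -m handwheel 'ROWS' [FORCE]. ROWS is JSON, a list of rows, each an object with "claw": the opening in per cent of the stroke, from 0 (shut) to 100 (fully open); "dp": the shift along the tool's x, y, z in cm, a list of three; "turn": the turn about the tool's z in rad. A call has 1 to 20 rows; each row shifts and turns the commanded pose from where the row before left it, along the tool's axes as they then stand; what a row does not reach is not made up. A row lasts 1/12 s, in which the tool goes at most 41.7 mm and 7.16 degrees, less where a joint would pass 70% of its speed; a pose out of reach is approached as far as the arm can. A call with a gripper value outside its range is refused whole. The fingers move at their own pace and stop on an object; FORCE is the grip in N (left out, the last holds). Time passes only in rows, so rows that do not move let the fingers close. It gives the time, the measured TCP pose, the force, the opening and the grip force at its end, in the units of the state.
- get_obs(): the state, without advancing time (a new reading comes with each control period).
- capture(name): name is "scene" or "top" or "wrist"; returns (picture, depth): 400x640x3 uint8, red, green, blue; 400x640 float32, mm along the optical axis (not along the pixel's ray), 0 where there is no reading.
- calibration(name): a dict with "mtx" (3x3 intrinsics, pixels), "extrinsics" (4x4, takes a point from world to camera coordinates); the wrist camera has in their place "hand_eye" (4x4, takes a point from camera to tool coordinates, whose origin is the TCP and whose axes are the flange's). Camera axes: x right, y down, z forward; pixel columns grow to the right and rows downward; lengths in mm; the calibration is good to about 2 mm. The wrist camera is an equidistant fisheye: a pixel r from the principal point sees the ray r / f radians off the axis. A picture is of the moment at which its call begins: read the wrist's pose just before it. calibration takes no time and is no camera call.
- hand_in(): hands the job in; it is judged then, once.
The state is a dict: "time_s": time; "q": joint angles; "dq": joint speeds; "effort": joint torques, N m; "tcp_pos": TCP position; "ee_rot": TCP orientation; "wrist_force": force on the tool from outside, world axes, zero at the start; "moment": the same for the moment, N m; "finger_gap": opening from 0.0 (shut) to 1.0 (fully open); "gripper_force": force on a finger pad.
Only numpy, scipy, OpenCV 4.12 (cv2) and the standard library are available. Lean on these libraries where they do the work, as an engineer would, in place of code of your own. Each camera call takes 0.05 s, during which the arm holds its last target. There are 200 camera calls.

## Working session

There is one attempt and no reset: what is moved stays moved. The work goes in short steps, Python scripts to look and compute and a shell command to move; the robot and the scene stay as the last step left them, time stands still between calls to the robot, and variables do not carry over. Pictures are saved under pics/ and viewed, at most 10 in all, crops included, and the job is handed in when it is done.

```bash
mkdir -p pics; python3 - <<'E'
from station import *
import cv2,numpy as np
o=get_obs();print(o['time_s'],o['tcp_pos'],o['ee_rot'])
for n in("top","scene"):
    p,d=capture(n);cv2.imwrite(f'pics/{n}0.png',p[:,:,::-1]);np.savez(f'{n}0.npz',p=p,d=d)
    c=calibration(n);print(n,c['mtx'],c['extrinsics'])
E
```

```text
0.0 [ 165.99210952 -602.38753277  291.64849624] [-1.79934960e+02 -7.41452216e-03  1.54024805e+01]
top [[456.07127528   0.         312.50181056]
 [  0.         456.07127528 199.03320073]
 [  0.           0.           1.        ]] [[-2.51996463e-02 -9.99669277e-01 -5.12976651e-03  1.07294965e+02]
 [-9.86119274e-01  2.56998304e-02 -1.64037483e-01  5.60136481e+02]
 [ 1.64115066e-01  9.24875078e-04 -9.86440768e-01  8.24226654e+02]
 [ 0.00000000e+00  0.00000000e+00  0.00000000e+00  1.00000000e+00]]
scene [[427.00408685   0.         311.74210364]
 [  0.         427.00408685 197.49762882]
 [  0.           0.           1.        ]] [[-1.15605455e-01  9.93244124e-01 -1.00741326e-02 -2.39200558e+01]
 [ 7.66770338e-01  8.27893545e-02 -6.36560422e-01 -3.95735342e+02]
 [-6.31425868e-01 -8.13144034e-02 -7.71161034e-01  1.16764912e+03]
 [ 0.00000000e+00  0.00000000e+00  0.00000000e+00  1.00000000e+00]]
```

View pics/top0.png

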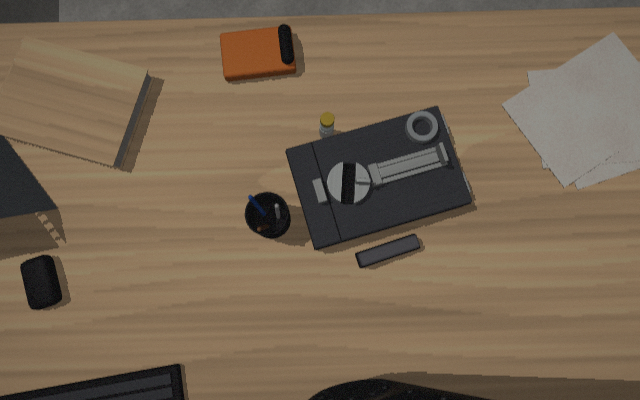

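View pics/scene0.png

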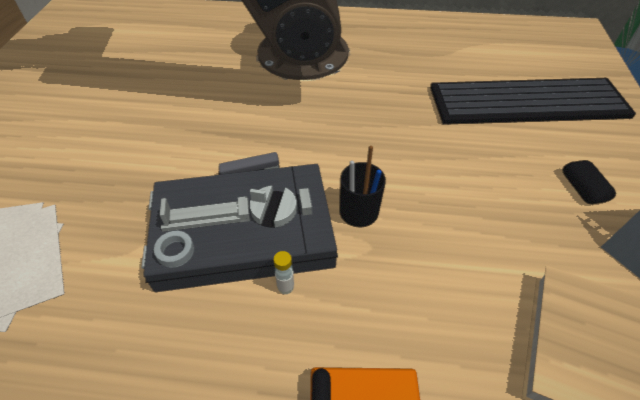

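```bash
python3 - <<'E'
import cv2
p=cv2.imread('pics/top0.png')[95:255,270:480]
cv2.imwrite('pics/crop0.png',cv2.resize(p,(788,600),interpolation=cv2.INTER_CUBIC))
E
```

```text
(no output)
```

View pics/crop0.png

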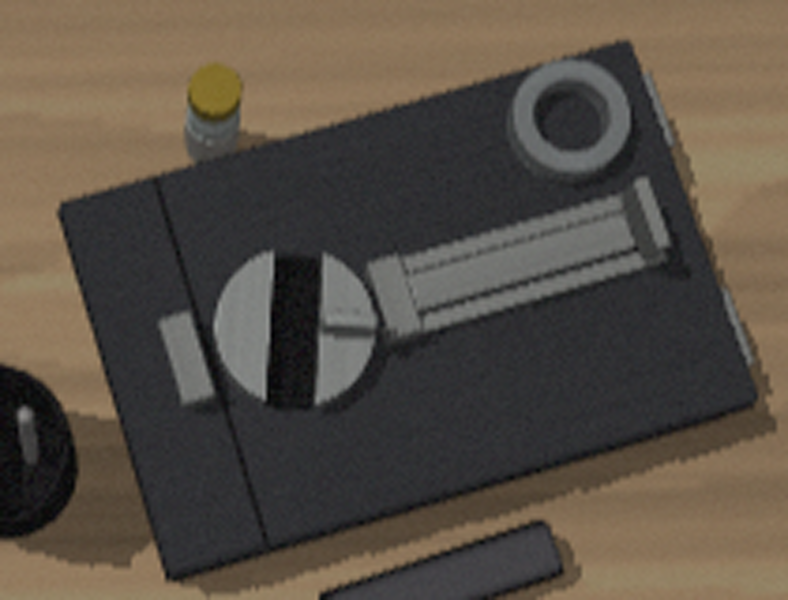

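```bash
cat >h.py <<'E'
from station import *
import numpy as np
def w(n,px,z):
    c=calibration(n);K=c['mtx'];E=np.array(c['extrinsics']);R=E[:3,:3];t=E[:3,3]
    o=-R.T@t;r=R.T@np.linalg.solve(K,[px[0],px[1],1.]);return o+r*(z-o[2])/r[2]
E
python3 - <<'E'
from h import *
f=lambda a,z:w('top',(a[0]/3.752+270-.0,a[1]/3.75+95),z)
L=np.array([f(a,60)[:2] for a in[(62,208),(632,42),(755,402),(170,578)]])
B=np.array([(100,95),(100,-215),(-100,-215),(-100,95.)])
Bc=B-B.mean(0);Lc=L-L.mean(0)
z=(Lc@[1,1j]*np.conj(Bc@[1,1j])).sum();th=np.angle(z);R=np.array([[np.cos(th),-np.sin(th)],[np.sin(th),np.cos(th)]])
o=L.mean(0)-R@B.mean(0)
print('th',np.degrees(th),'o',o,'scale',abs(z)/(Bc**2).sum());print('res',(L-(B@R.T+o)).round(1))
tb=lambda a,z:((f(a,z)[:2]-o)@R).round(1)
print('disc',f((295,329),78),tb((295,329),78))
for n,a,zz in[('wing in',(322,320),103),('wing out',(377,325),103),('slot a',(298,253),78),('slot b',(293,408),78),('tab L',(636,182),103),('tab R',(661,245),103),('tape',(571,116),79),('glue',(215,88),95),('bridge a',(370,264),80),('keeper',(187,355),80)]:print(n,tb(a,zz),f(a,zz).round(1))
d=np.load('top0.npz')['d'];E=calibration('top')['extrinsics'];K=calibration('top')['mtx']
for u,v in[(340,183),(400,210),(405,172)]:
    X=np.linalg.solve(K,[u,v,1])*d[v,u];print((E[:3,:3].T@(X-E[:3,3])).round(1))
E
```

```text
th 15.023810911381375 o [585.96828427  25.3941317 ] scale 0.9853319091332275
res [[-2.  -2.9]
 [-1.5  0.1]
 [ 1.6  3.9]
 [ 1.9 -1.1]]
disc [586.27753953  25.31823314  78.        ] [ 0.3 -0.2]
wing in [ -3.5 -10.6] [585.3  14.3 103. ]
wing out [-13.3 -35. ] [582.2 -11.9 103. ]
slot a [ 36.6 -13. ] [624.7  22.4  78. ]
slot b [-37.1  12.5] [546.9  27.8  78. ]
tab L [  18.4 -176.7] [ 649.5 -140.5  103. ]
tab R [ -14.7 -178. ] [ 617.9 -150.3  103. ]
tape [  65.  -165.2] [ 691.6 -117.3   79. ]
glue [124.8   4. ] [705.4  61.6  95. ]
bridge a [ 20.7 -45.2] [617.7 -12.9  80. ]
keeper [ 2.6 54.7] [574.3  78.9  80. ]
[586.3  41.3  77.6]
[535.5 -70.3  59.2]
[607.6 -83.6  60.8]
```

```bash
cat >>h.py <<'E'
from scipy.spatial.transform import Rotation as Ro
O=np.array([586.2,25.3]);TH=np.radians(15.02)
def box(x,y):return O+np.array([[np.cos(TH),-np.sin(TH)],[np.sin(TH),np.cos(TH)]])@[x,y]
def inbox(p):
    return np.array([[np.cos(TH),np.sin(TH)],[-np.sin(TH),np.cos(TH)]])@(np.array(p[:2])-O)
def go(x,y,tip):
    o=get_obs();R=Ro.from_euler('xyz',o['ee_rot'],degrees=True).as_matrix()
    d=R.T@(np.r_[box(x,y),tip+78]-o['tcp_pos']);print('t',o['time_s'],'box now',inbox(o['tcp_pos']).round(1),'tip',o['tcp_pos'][2]-78,'yaw',o['ee_rot'][2],'F',np.round(o['wrist_force'],1),'dp cm',(d/10).round(2))
E
python3 -c "
from h import *
go(20,-25,213)"
```

```text
t 0.1 box now [-568.5 -497.4] tip 213.72658623661863 yaw 15.403209138206538 F [-0.1 -0.3 -0.5] dp cm [ 59.17 -46.84   0.13]
```

```bash
python3 -m handwheel '[{"claw":0,"dp":[1.5,-1.2,0],"turn":0.007},{"claw":0,"dp":[3,-2.4,0],"turn":0},{"claw":0,"dp":[3,-2.4,0],"turn":0},{"claw":0,"dp":[3,-2.4,0],"turn":0},{"claw":0,"dp":[3,-2.4,0],"turn":0},{"claw":0,"dp":[3,-2.4,0],"turn":0},{"claw":0,"dp":[3,-2.4,0],"turn":0},{"claw":0,"dp":[3,-2.4,0],"turn":0},{"claw":0,"dp":[3,-2.4,0],"turn":0},{"claw":0,"dp":[3,-2.4,0],"turn":0},{"claw":0,"dp":[3,-2.4,0],"turn":0},{"claw":0,"dp":[3,-2.4,0],"turn":0},{"claw":0,"dp":[3,-2.4,0],"turn":0},{"claw":0,"dp":[3,-2.4,0],"turn":0},{"claw":0,"dp":[3,-2.4,0],"turn":0},{"claw":0,"dp":[3,-2.4,0],"turn":0},{"claw":0,"dp":[3,-2.4,0],"turn":0},{"claw":0,"dp":[3,-2.4,0],"turn":0},{"claw":0,"dp":[3,-2.4,0],"turn":0},{"claw":0,"dp":[2,-1.6,0],"turn":0}]' 10; python3 -c "
from h import *
go(20,-25,150)"
```

```text
time_s: 1.77
tcp_pos: [603.6, -6.5, 291.9]
ee_rot: [-180.0, 0.0, 15.1]
wrist_force: [-0.3, -0.8, 0.5]
finger_gap: 0.002
gripper_force: 0.0
t 1.7667 box now [  8.5 -35.2] tip 213.86049907862838 yaw 15.080006051331457 F [-0.3 -0.8  0.5] dp cm [ 1.15 -1.02  6.39]
```

```bash
python3 -m handwheel '[{"claw":0,"dp":[0.6,-0.5,2],"turn":0},{"claw":0,"dp":[0.6,-0.5,3],"turn":0},{"claw":0,"dp":[0,0,3],"turn":0},{"claw":0,"dp":[0,0,1],"turn":0},{"claw":0,"dp":[0,0,0],"turn":0}]'; python3 - <<'E'
from h import *
import cv2
go(20,-25,87)
a=np.hstack([capture('top')[0][120:250,270:470],capture('wrist')[0][0:0,:] if 0 else np.zeros((130,0,3),np.uint8)])
wr=capture('wrist')[0]
a=cv2.resize(a,(640,416))
cv2.imwrite('pics/b.png',np.vstack([cv2.resize(a,(400,260)),cv2.resize(wr,(400,250))])[:,:,::-1])
E
```

```text
time_s: 2.18
tcp_pos: [610.4, 3.5, 199.7]
ee_rot: [-179.9, 0.3, 15.0]
wrist_force: [0.1, 0.7, -0.0]
finger_gap: 0.002
gripper_force: 0.0
t 2.1833 box now [ 17.7 -27.3] tip 121.71654000647865 yaw 15.00567736407242 F [ 0.1  0.7 -0. ] dp cm [ 0.25 -0.23  3.47]
```

View pics/b.png

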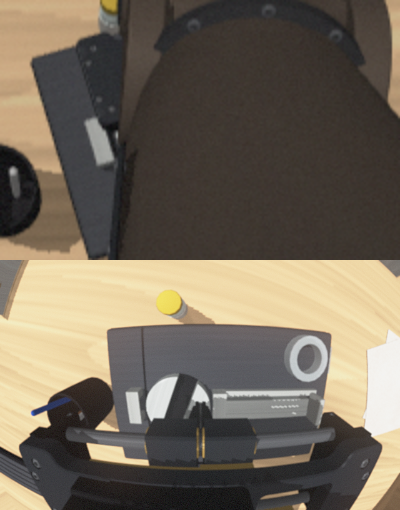

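```bash
python3 - <<'E'
from h import *
import cv2
wr=capture('wrist')[0]
c=calibration('wrist');print(c['mtx'],np.round(c['hand_eye'],3))
cv2.imwrite('pics/c.png',cv2.resize(wr[140:340,180:440],(780,600),interpolation=cv2.INTER_CUBIC)[:,:,::-1])
E
```

```text
[[309.70691629   0.         320.47140475]
 [  0.         309.70691629 197.24462239]
 [  0.           0.           1.        ]] [[-0.0000e+00 -9.6100e-01 -2.7800e-01  7.8689e+01]
 [ 1.0000e+00  0.0000e+00 -1.0000e-03  6.5400e-01]
 [ 1.0000e-03 -2.7800e-01  9.6100e-01 -9.1581e+01]
 [ 0.0000e+00  0.0000e+00  0.0000e+00  1.0000e+00]]
```

View pics/c.png

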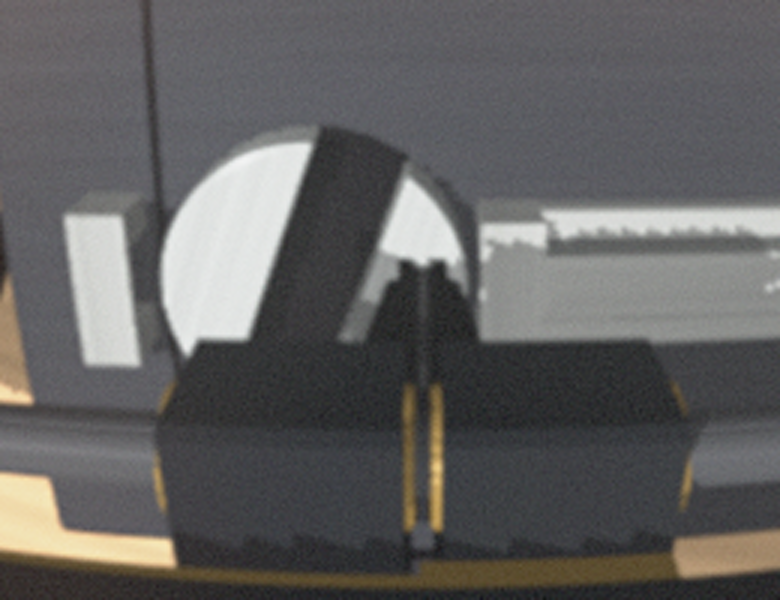

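```bash
python3 -m handwheel '[{"claw":0,"dp":[0.2,0,1],"turn":0},{"claw":0,"dp":[0,0,1],"turn":0},{"claw":0,"dp":[0,0,1],"turn":0},{"claw":0,"dp":[0,0,0.4],"turn":0},{"claw":0,"dp":[0,0,0],"turn":0}]'; python3 -c "
from h import *
go(7,-29,87)"
```

```text
time_s: 2.75
tcp_pos: [612.7, 3.9, 166.8]
ee_rot: [-180.0, 0.1, 15.0]
wrist_force: [-0.1, -0.2, 0.5]
finger_gap: 0.01
gripper_force: 0.0
t 2.75 box now [ 20.1 -27.5] tip 88.79266457143726 yaw 14.994967806231127 F [-0.1 -0.2  0.5] dp cm [-1.31  0.15  0.18]
```

```bash
python3 -m handwheel '[{"claw":0,"dp":[-0.7,0.1,0],"turn":0},{"claw":0,"dp":[-0.6,0.15,0],"turn":0},{"claw":0,"dp":[-0.6,0.1,0],"turn":0},{"claw":0,"dp":[-0.6,0.1,0],"turn":0},{"claw":0,"dp":[-0.6,-0.2,0],"turn":0},{"claw":0,"dp":[-0.7,-0.3,0],"turn":0},{"claw":0,"dp":[-0.4,-0.3,0],"turn":0},{"claw":0,"dp":[-0.4,-0.4,0],"turn":0},{"claw":0,"dp":[0,0,0],"turn":0}]'; python3 - <<'E'
from h import *
import cv2
go(-26,-16,87)
wr=capture('wrist')[0]
cv2.imwrite('pics/d.png',cv2.resize(wr[140:340,180:440],(780,600),interpolation=cv2.INTER_CUBIC)[:,:,::-1])
E
```

```text
time_s: 3.5
tcp_pos: [565.6, -0.2, 168.2]
ee_rot: [-180.0, 0.1, 15.0]
wrist_force: [-1.6, -0.9, -0.0]
finger_gap: 0.006
gripper_force: 0.4
t 3.5 box now [-26.6 -19.3] tip 90.20726480638243 yaw 15.024484118275048 F [-1.6 -0.9 -0. ] dp cm [ 0.06 -0.33  0.32]
```

View pics/d.png

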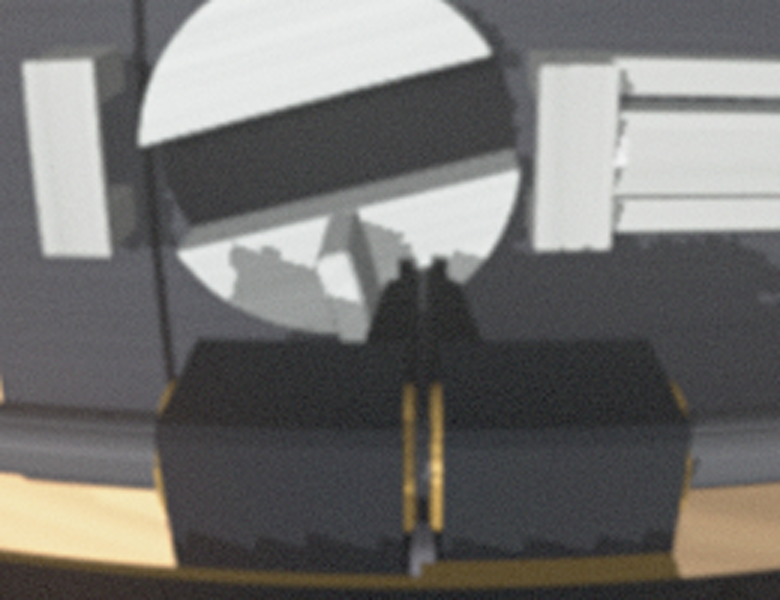

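```bash
python3 -m handwheel '[{"claw":0,"dp":[0,-0.2,0.1],"turn":0},{"claw":0,"dp":[0,-0.2,0.1],"turn":0},{"claw":0,"dp":[0,-0.1,0],"turn":0},{"claw":0,"dp":[0,0,0],"turn":0}]'; cat >ang.py <<'E'
from h import *
import cv2,sys
go(-26,-16,87)
o=get_obs();wr=capture('wrist')[0]
c=calibration('wrist');K=c['mtx'];H=np.array(c['hand_eye']);T=np.eye(4);T[:3,:3]=Ro.from_euler('xyz',o['ee_rot'],degrees=True).as_matrix();T[:3,3]=o['tcp_pos'];M=T@H
# rectified plan of plane z=78 in box axes, 5 px/mm, up=+x, left=+y, 120x140 mm
v,u=np.mgrid[0:480,0:640];bx=(240-v)/5.;by=(320-u)/5.
P=np.stack([O[0]+np.cos(TH)*bx-np.sin(TH)*by,O[1]+np.sin(TH)*bx+np.cos(TH)*by,np.full(bx.shape,78.),np.ones(bx.shape)],-1)@np.linalg.inv(M).T
r=np.hypot(P[...,0],P[...,1]);k=K[0,0]*np.arctan2(r,P[...,2])/r
im=cv2.remap(wr,(K[0,2]+k*P[...,0]).astype('f4'),(K[1,2]+k*P[...,1]).astype('f4'),cv2.INTER_CUBIC)
cv2.imwrite(sys.argv[1],im[:,:,::-1])
E
python3 ang.py pics/e.png
```

```text
time_s: 3.88
tcp_pos: [565.4, 4.3, 166.0]
ee_rot: [-180.0, 0.0, 15.0]
wrist_force: [-0.3, -1.1, 1.9]
finger_gap: 0.005
gripper_force: 0.7
t 3.8833 box now [-25.5 -14.9] tip 88.0058566577838 yaw 15.012838507260351 F [-0.3 -1.1  1.9] dp cm [-0.05  0.11  0.1 ]
```

View pics/e.png

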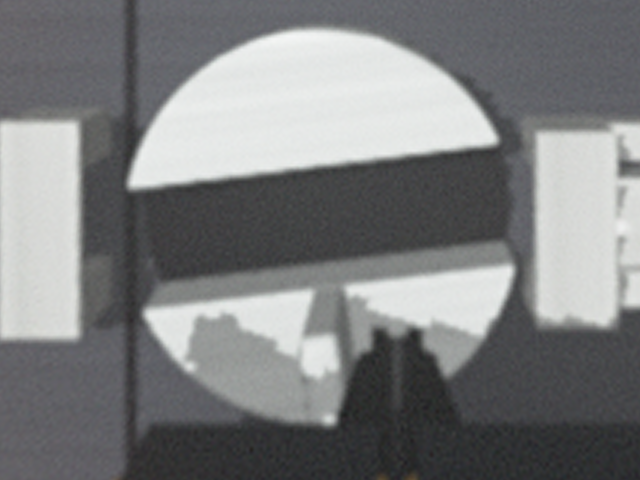

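```bash
python3 -m handwheel '[{"claw":0,"dp":[0,-0.2,0],"turn":0},{"claw":0,"dp":[0,-0.12,0],"turn":0},{"claw":0,"dp":[0,0,0],"turn":0},{"claw":0,"dp":[0,0,0],"turn":0}]'; python3 ang.py pics/f.png
```

```text
time_s: 4.27
tcp_pos: [564.7, 7.4, 166.1]
ee_rot: [-180.0, 0.0, 15.0]
wrist_force: [0.1, -0.9, 0.6]
finger_gap: 0.002
gripper_force: 0.3
t 4.2667 box now [-25.4 -11.7] tip 88.12239252553647 yaw 14.998853319362844 F [ 0.1 -0.9  0.6] dp cm [-0.06  0.43  0.11]
```

View pics/f.png

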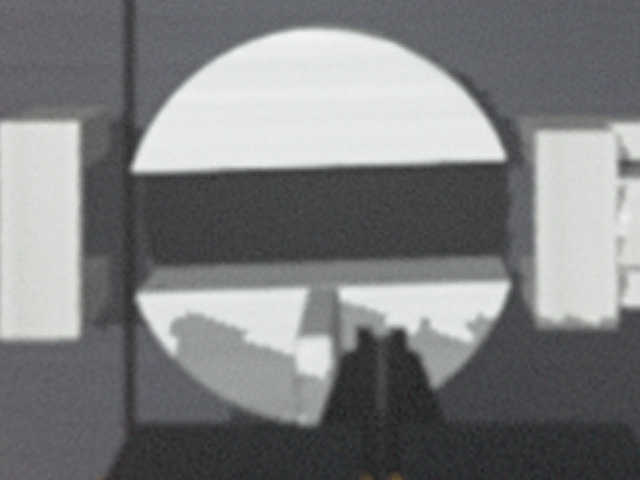

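```bash
python3 -m handwheel '[{"claw":0,"dp":[0,0.6,0],"turn":0},{"claw":0,"dp":[0,0,-1.5],"turn":0},{"claw":0,"dp":[0,0,-3],"turn":0},{"claw":0,"dp":[0.5,3,0],"turn":0},{"claw":0,"dp":[0.5,3,0],"turn":0},{"claw":0,"dp":[0.5,3,0],"turn":0},{"claw":0,"dp":[0.5,3,0],"turn":0},{"claw":0,"dp":[0.5,3,0],"turn":0},{"claw":0,"dp":[0,3,0],"turn":0},{"claw":0,"dp":[0,1.5,0],"turn":0},{"claw":0,"dp":[0,0,0],"turn":0}]'; python3 -c "
from h import *
go(0,-211,82)"
```

```text
time_s: 5.23
tcp_pos: [641.2, -183.5, 210.8]
ee_rot: [180.0, -0.0, 14.8]
wrist_force: [0.5, -0.4, 0.1]
finger_gap: 0.004
gripper_force: 0.0
t 5.2333 box now [  -1.  -215.9] tip 132.80995229758548 yaw 14.833826024669166 F [ 0.5 -0.4  0.1] dp cm [ 0.09 -0.5   5.08]
```

Clear behind the tab; descend and begin the push.

```bash
python3 -m handwheel '[{"claw":0,"dp":[0.1,0,2],"turn":0},{"claw":0,"dp":[0,0,2],"turn":0},{"claw":0,"dp":[0,0,1],"turn":0},{"claw":0,"dp":[0,0,0],"turn":0},{"claw":0,"dp":[0,-0.6,0],"turn":0},{"claw":0,"dp":[0,-0.8,0],"turn":0},{"claw":0,"dp":[0,-0.8,0],"turn":0},{"claw":0,"dp":[0,-0.8,0],"turn":0},{"claw":0,"dp":[0,-0.8,0],"turn":0},{"claw":0,"dp":[0,0,0],"turn":0}]'; python3 -c "
from h import *
go(0,-79,82)"
```

```text
time_s: 6.07
tcp_pos: [631.8, -141.8, 162.0]
ee_rot: [180.0, -0.0, 15.1]
wrist_force: [-0.7, 0.1, -0.6]
finger_gap: 0.009
gripper_force: 0.0
t 6.0667 box now [   0.7 -173.2] tip 83.95021862366642 yaw 15.069622580580639 F [-0.7  0.1 -0.6] dp cm [-0.06 -9.42  0.19]
```

```bash
python3 -m handwheel '[{"claw":0,"dp":[0,-0.8,0.1],"turn":0},{"claw":0,"dp":[0,-0.8,0],"turn":0},{"claw":0,"dp":[0,-0.8,0],"turn":0},{"claw":0,"dp":[0,-0.8,0],"turn":0},{"claw":0,"dp":[0,-0.8,0],"turn":0}]'; python3 -m handwheel '[{"claw":0,"dp":[0,-0.8,0],"turn":0},{"claw":0,"dp":[0,-0.8,0],"turn":0},{"claw":0,"dp":[0,-0.8,0],"turn":0},{"claw":0,"dp":[0,-0.8,0],"turn":0},{"claw":0,"dp":[0,-0.5,0],"turn":0},{"claw":0,"dp":[0,-0.3,0],"turn":0}]'; python3 ang.py pics/g.png
```

```text
time_s: 6.48
tcp_pos: [621.5, -104.1, 160.3]
ee_rot: [180.0, -0.0, 15.0]
wrist_force: [1.1, -2.0, 2.3]
finger_gap: 0.004
gripper_force: 1.3
time_s: 6.98
tcp_pos: [611.0, -65.4, 160.2]
ee_rot: [-180.0, 0.0, 15.0]
wrist_force: [0.8, -2.0, 1.6]
finger_gap: 0.006
gripper_force: 1.2
t 6.9833 box now [  0.5 -94. ] tip 82.18328048444846 yaw 15.031093575997476 F [ 0.8 -2.   1.6] dp cm [-2.65 -7.8  -0.48]
```

View pics/g.png

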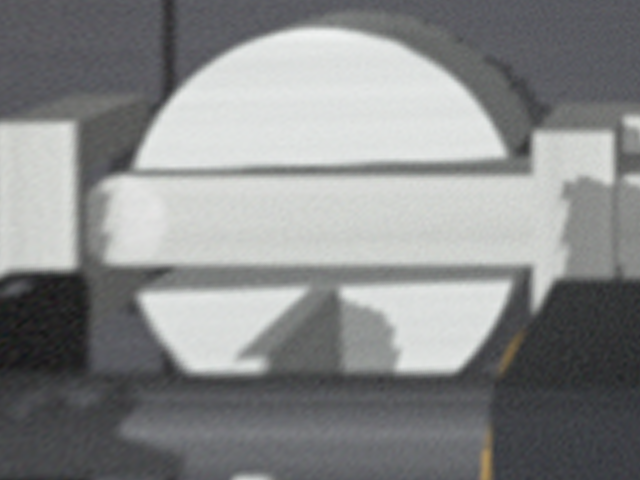

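```bash
python3 -m handwheel '[{"claw":0,"dp":[0,-0.5,0],"turn":0},{"claw":0,"dp":[0,-0.4,0],"turn":0},{"claw":0,"dp":[0,-0.3,0],"turn":0}]';python3 -m handwheel '[{"claw":0,"dp":[0,-0.2,0],"turn":0},{"claw":0,"dp":[0,-0.2,0],"turn":0}]'; python3 -c "
from h import *
go(0,-70,82)"
```

```text
time_s: 7.28
tcp_pos: [608.0, -54.4, 160.1]
ee_rot: [-180.0, 0.0, 15.0]
wrist_force: [0.7, -1.8, 0.5]
finger_gap: 0.003
gripper_force: 1.1
time_s: 7.45
tcp_pos: [607.0, -50.6, 160.1]
ee_rot: [-180.0, 0.0, 15.0]
wrist_force: [0.8, -2.2, -0.1]
finger_gap: 0.006
gripper_force: 1.0
t 7.45 box now [  0.4 -78.7] tip 82.10471674745355 yaw 15.003045375422484 F [ 0.8 -2.2 -0.1] dp cm [-0.04 -0.87  0.01]
```

```bash
for i in 1; do python3 -m handwheel '[{"claw":0,"dp":[0,-0.2,0],"turn":0},{"claw":0,"dp":[0,-0.2,0],"turn":0}]'; done; python3 -m handwheel '[{"claw":0,"dp":[0,-0.15,0],"turn":0}]' | grep -E 'pos|wrist'; python3 -m handwheel '[{"claw":0,"dp":[0,-0.15,0],"turn":0}]'| grep -E 'pos|wrist'
```

```text
time_s: 7.62
tcp_pos: [606.0, -46.9, 160.1]
ee_rot: [-180.0, 0.0, 15.0]
wrist_force: [-0.3, -1.5, -0.4]
finger_gap: 0.004
gripper_force: 1.0
tcp_pos: [605.9, -46.3, 160.2]
wrist_force: [0.9, -18.8, -1.5]
tcp_pos: [605.8, -46.0, 160.2]
wrist_force: [3.1, -28.0, -4.0]
```

```bash
python3 -m handwheel '[{"claw":0,"dp":[0,0.4,0],"turn":0},{"claw":0,"dp":[0,1.2,0],"turn":0},{"claw":0,"dp":[0,1,-1],"turn":0},{"claw":0,"dp":[0,0,-2.5],"turn":0},{"claw":0,"dp":[0,0,-3.5],"turn":0},{"claw":0,"dp":[-1,0,-2],"turn":0},{"claw":0,"dp":[-2,0,0],"turn":0},{"claw":0,"dp":[0,0,0],"turn":0},{"claw":0,"dp":[0,0,0],"turn":0}]'; python3 ang.py pics/h.png
```

```text
time_s: 8.53
tcp_pos: [582.8, -77.3, 250.6]
ee_rot: [-180.0, -0.0, 15.0]
wrist_force: [0.7, -0.3, 0.7]
finger_gap: 0.004
gripper_force: 0.0
t 8.5333 box now [-29.8 -98.2] tip 172.57986265525378 yaw 14.954918228457746 F [ 0.7 -0.3  0.7] dp cm [ 0.37 -8.22  8.56]
```

View pics/h.png

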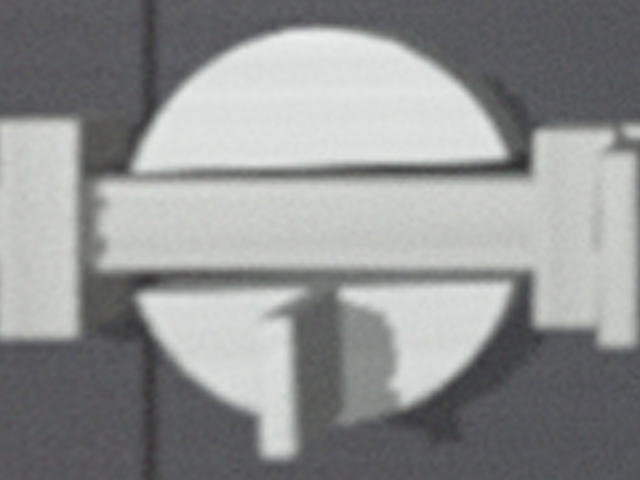

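```bash
python3 - <<'E'
from h import *
o=get_obs();d=capture('wrist')[1]
c=calibration('wrist');K=c['mtx'];H=np.array(c['hand_eye']);T=np.eye(4);T[:3,:3]=Ro.from_euler('xyz',o['ee_rot'],degrees=True).as_matrix();T[:3,3]=o['tcp_pos'];M=T@H
v,u=np.mgrid[0:400,0:640];a=(u-K[0,2])/K[0,0];b=(v-K[1,2])/K[0,0];t=np.hypot(a,b)+1e-9
P=np.stack([d*np.tan(t)*a/t,d*np.tan(t)*b/t,d],-1)[(d>0)&(t<1.4)]@M[:3,:3].T+M[:3,3]
q=P[:,:2]-O;bx=q@[np.cos(TH),np.sin(TH)];by=q@[-np.sin(TH),np.cos(TH)];z=P[:,2]
m=(abs(bx)<16)&(z>88)&(z<106)&(by<-50)&(by>-190);print('tab y',np.percentile(by[m],[2,50,98]),m.sum())
for lo in range(40,90,3):
    m=(abs(bx)<6)&(by>=lo)&(by<lo+3);print(lo,m.sum(),np.median(z[m]).round(1) if m.any() else '')
E
```

```text
tab y [-66.93902328 -63.76864825 -58.8934498 ] 435
40 35 74.5
43 32 74.1
46 66 75.4
49 32 79.3
52 34 79.2
55 31 79.3
58 29 79.2
61 29 79.2
64 2 76.7
67 25 74.2
70 6 74.2
73 0 
76 0 
79 19 59.7
82 22 59.4
85 26 59.3
88 23 59.3
```

Tab spans y −67 to −59, and the nose stands at about y 71, past the keeper. The bolt is home and the gripper is clear.

```bash
python3 -c "
from station import *
print(hand_in())"
```

```text
the job is handed in; nothing more can be done
None
```

The box is locked and handed in (no verdict returned): slot lined up to about 0.03 rad before the push, bolt measured fully home with its nose about 7 mm past the keeper, and the arm kept clear of the four loose things, though I didn't re-measure them.

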